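Shut the microcentrifuge and start the run

ROBOT

A 7-joint arm with a two-finger parallel gripper is mounted at the origin on the work surface. World frame = base frame: x ahead of the robot, y to its left, z up, the work surface at z = 0. Lengths are in mm, angles in rad, forces in N, time in s.
With the tool pointing down it reaches from about 425 to 825 mm from the base axis. Payload 3.6 kg.
Tool frame: the origin (TCP) lies midway between the tips of the shut fingers; the grasp point (between the pads) lies robot.grasp_offset behind it (robot.grasp_offset is the distance from the TCP to the grasp point, in mm); z points along the fingers, y is the line along which they close (so a half turn about z gives the same grasp; the last joint's range is limited). The gripper opens to 85 mm and grips with 20 to 120 N. Pads are 22 mm wide; open, the fingers measure 114 mm over their backs; the gripper's body (76 mm by 85 mm) begins 54 mm behind the grasp point. The pads swing forward as they close: fully open they stand 13 mm farther back than shut.
Start: joints at [1.125, 0.615, -0.013, 1.423, 0.008, 1.103, -0.04], TCP at [264.933, -593.526, 231.297] pointing down, gripper open.
Joint ranges: [-3.12, 3.12], [-0.3, 2.06], [-1.34, 1.32], [0.26, 2.42], [-1.36, 4.5], [0.01, 1.98], [-2.84, 2.84]. Speed limits (rad/s): [2.79, 2.79, 3.14, 3.14, 3.14, 3.14, 3.14].

INTERFACE

Orientations are given as a rotation vector (axis times angle).
In Python, from plant import robot, imaging gives the robot as it stands.
- The arm moves only by the tool drive_tool, never from a script. Its argument "steps" is a list of rows, each a list of 6 numbers: the shift along the tool's x, y, z scaled (see below), then the turn, a rotation vector about the tool's x, y, z scaled (see below). A call has 1 to 12 rows; each row is the pose to reach, as a shift and turn from the pose commanded when the call began, along the tool's axes at that moment, turning the shorter way round; what a row does not reach only later rows make up. The controller multiplies each number of a shift by 100 cm and each number of a turn by 180 degrees. A row lasts 1/12 s, in which the tool goes at most 41.7 mm and 7.16 degrees, less where a joint would pass 70% of its speed; a pose out of reach is approached as far as the arm can. A call with a number of a shift or a turn outside -1 to 1 is refused whole. A call with a gripper value outside its range is refused whole. "claw" is the opening, from 0 (shut) to 1 (fully open), set as the call begins (left out, the last holds). The fingers move at their own pace and stop on an object; "newtons" is the grip in N (left out, the last holds). Time passes only in rows, so rows that repeat a pose let the fingers close. It gives the time, the measured TCP pose, the force and the opening at its end, in the units of the state.
- robot.get_obs(): the state, without advancing time (a new reading comes with each control period).
- imaging.snapshot(name): name is "scene" or "side" or "wrist"; returns a dict with "color" (420x560x3 uint8, blue, green, red), "intrinsics" (3x3 intrinsics, pixels), "dist_coeffs" ([k1, k2, p1, p2, k3] as OpenCV has them; the pictures are not rectified), "cam_to_world" (4x4, takes a point from camera to world coordinates); the wrist camera has in their place "T_tool_cam" (4x4, takes a point from camera to tool coordinates, whose origin is the TCP and whose axes are the flange's). Camera axes: x right, y down, z forward; pixel columns grow to the right and rows downward; lengths in mm; the calibration is good to about 2 mm. A picture is of the moment at which its call begins: read the wrist's pose just before it. There is no depth.
- robot.close_job(): hands the job in, once; it reports no verdict.
The state is a dict: "t": time; "joint_pos": joint angles; "qd": joint speeds; "tau": joint torques, N m; "position": TCP position; "orientation": TCP orientation; "wrist_force": force on the tool from outside, world axes, zero at the start; "moment": the same for the moment, N m; "opening": finger opening in mm.
Only numpy, scipy, OpenCV 4.12 (cv2) and the standard library are available. Lean on these libraries where they do the work, as an engineer would, in place of code of your own. Each camera call takes 0.05 s, during which the arm holds its last target. There are 200 camera calls.

TASK

The small centrifuge is loaded and its lid stands open. With the fingertips, push the lid down from its outside until it is fully shut, then press the big round start key all the way down and let it come up again. Do not grip the lid, reach under it or open it further; do not press the small key, and leave the flask, the capped jar and the tube rack where they stand.

Things in the scene. Friction and masses are not known exactly. Their poses are not given: they have to be found in the camera images.
- centrifuge: White bench-top microcentrifuge fixed to the bench, 220 (its x) x 190 (its y) x 101 mm high; origin at the centre of its underside, z up. Its front, with the keys on a flat 70 mm deep top deck, is on its +x side, which looks roughly away from the robot; the lid's hinge is on its -x side, near the robot. An open round chamber with a rotor lies under the lid.
- lid (a joint): Angle of the lid in rad: 0 fully shut (level), growing as it opens upward; at 1.57 it would stand upright. It starts 0.7 to 1.1 open and its end stop is at 1.45. The stiff friction hinge (about 0.36 N m) keeps the lid wherever it is left; 1 to 4 N at the free edge moves it, nothing springs back.
- lid_hinge (a point): Point on the lid's hinge axis, mid-width, at centrifuge x = -100 mm, y = 0, z = 103 mm; the hinge axis is parallel to the centrifuge's y. This point's own x runs along the lid from hinge to free edge, its z is the lid's outward normal (up when shut).
- lid_edge (a point): Middle of the lid's free edge on its outer face, 148 mm from the hinge along the lid, 14 mm outward of the hinge plane. The lid is a flat white plate, 145 long x 160 wide x 14 mm thick, with a flush grey panel and small window, no handle; its outer face is 117 mm above the bench when shut. While open that face looks up and towards the robot; pushed away from the robot and down, the lid shuts.
- lid_liner: Black rubber liner 110 x 120 x 6 mm on the underside of the lid (inner side), not to be touched. Origin on the hinge axis.
- start (a joint): Travel in m of the big round start key: 0 up, 0.006 fully down; it counts as pressed beyond 0.004. A spring returns it; fully down takes 4 N, straight down.
- start_top (a point): Centre of the top of the start key, a grey round key 30 mm in diameter on the front deck, at centrifuge x = 78 mm, y = +58 mm, z = 123 mm when up; it stands 10 mm out of a black fixed collar 46 mm in diameter. The shut lid's free edge is at centrifuge x = 48 mm.
- release (a joint): Travel in m of the small lid-release key, a grey round key 16 mm in diameter at centrifuge x = 78 mm, y = -62 mm, z = 123 mm (top), on the other side of the little display: not to be pressed.
- flask: Loose conical glass flask, 76 mm wide at the foot, 122 mm high, beside the centrifuge; origin at the centre of its underside. Leave it alone.
- strip_tube: Loose round labelled glass jar with a white cap, 44 mm in diameter, 130 mm high, beside the centrifuge; origin at the centre of its underside. Leave it alone.
- rack: Loose white tube rack 50 x 90 mm with capped sample tubes, 102 mm high, beside the centrifuge; origin at the centre of its underside. Leave it alone.

How it is judged:
By the outcome, as a careful person would: the job done as asked, in the order asked, and still so for the second after the job is handed in, with the robot touching nothing.
It also fails if it takes over 38 s, if anything falls off the work surface, if the arm or the gripper's body presses on something with over 40 N, if the wrist force passes 120 N, or if a joint passes its speed limit or range.

## Working session

There is one attempt and no reset: what is moved stays moved. The work goes in short steps, Python scripts to look and compute and a tool call to move; the robot and the scene stay as the last step left them, time stands still between calls to the robot, and variables do not carry over. Pictures are saved under pics/ and viewed, on a budget of 10 in all, crops included, one or two more only if the job needs it, and the job is handed in when it is done.

Besides the shell and the picture viewer there is one more tool, called after ">>>" by a JSON object that holds its "method" and its "body", one argument or row to a line. drive_tool: Moves the arm, as the interface text tells. Its arguments: {"type":"object","properties":{"steps":{"type":"array"},"claw":{"type":"number"},"newtons":{"type":"number"}},"required":["steps"]}

```bash
mkdir -p pics
python3 - <<'E'
from plant import robot, imaging
import cv2,pickle
o=robot.get_obs();print({k:o[k] for k in('t','position','orientation','wrist_force','opening')})
d={}
for n in("scene","side"):
    s=imaging.snapshot(n);d[n]=s;cv2.imwrite(f"pics/{n}0.png",s["color"])
    print(n,s["intrinsics"],s["dist_coeffs"],s["cam_to_world"])
pickle.dump(d,open("d0.pkl","wb"))
E
```

```text
{'t': 0.0, 'position': array([ 264.62600193, -592.83243838,  230.12726624]), 'orientation': array([-3.07011681e+00, -6.54117446e-01,  8.55554802e-04]), 'wrist_force': array([ 1.19350727, -0.6553379 ,  0.11022532]), 'opening': 85.16548010213012}
scene [[412.4229523    0.         277.13381699]
 [  0.         412.4229523  206.96052194]
 [  0.           0.           1.        ]] [-0.03808179  0.          0.          0.          0.        ] [[-4.80598444e-01  6.62869482e-01 -5.74133421e-01  1.19912000e+03]
 [ 8.76809965e-01  3.74532746e-01 -3.01545201e-01  4.01068960e+02]
 [ 1.51466554e-02 -6.48328059e-01 -7.61210422e-01  8.73052612e+02]
 [ 0.00000000e+00  0.00000000e+00  0.00000000e+00  1.00000000e+00]]
side [[393.5034297    0.         281.16901967]
 [  0.         393.5034297  213.34326669]
 [  0.           0.           1.        ]] [-0.06204752  0.          0.          0.          0.        ] [[ 9.96283544e-01 -4.92147744e-02  7.06895058e-02  5.46105635e+02]
 [-8.61310919e-02 -5.76200019e-01  8.12757635e-01 -6.97431124e+02]
 [ 7.31610932e-04 -8.15825621e-01 -5.78297519e-01  6.80699788e+02]
 [ 0.00000000e+00  0.00000000e+00  0.00000000e+00  1.00000000e+00]]
```

View pics/scene0.png

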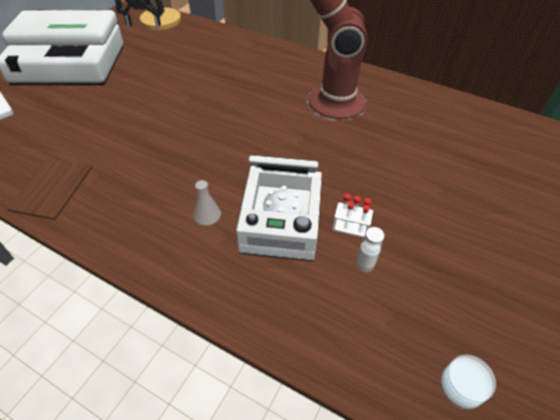

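View pics/side0.png

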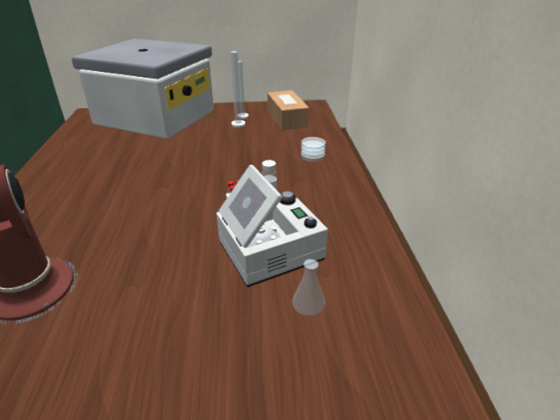

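The scene view shows the centrifuge at about (280,208), the start key at (303,224), the release key at (252,219) and the lid edge from (250,160) to (317,165). In the side view the keys are at (288,197) and (310,222), and the lid runs (252,169) to (279,207). I'll zoom in on both in one picture.

```bash
cat > h.py <<'E'
import numpy as np,cv2
def ray(s,px,T=None):
    T=s["cam_to_world"] if T is None else T
    u=cv2.undistortPoints(np.array([[px]],float),s["intrinsics"],s["dist_coeffs"])[0,0]
    v=T[:3,:3]@np.r_[u,1];return T[:3,3],v/np.linalg.norm(v)
def tri(a,b):
    A=[np.eye(3)-np.outer(v,v) for _,v in(a,b)]
    p=np.linalg.solve(sum(A),sum(M@c for M,(c,_) in zip(A,(a,b))))
    return p,[np.linalg.norm(M@(p-c)) for M,(c,_) in zip(A,(a,b))]
def proj(s,p,T=None):
    T=s["cam_to_world"] if T is None else T
    W=np.linalg.inv(T)
    return cv2.projectPoints(np.array(p,float).reshape(-1,3),cv2.Rodrigues(W[:3,:3])[0],W[:3,3],s["intrinsics"],s["dist_coeffs"])[0][:,0]
def plane(r,z):
    c,v=r;return c+v*(z-c[2])/v[2]
E
python3 - <<'E'
import pickle,cv2,numpy as np
from h import *
d=pickle.load(open("d0.pkl","rb"))
S,D=d["scene"],d["side"]
for n,a,b in(("start",(303,224),(288,197)),("rel",(252,219),(310.5,222)),("c1",(250,158.5),(279.5,207)),("c2",(317.5,164),(252,169))):
    print(n,tri(ray(S,a),ray(D,b)))
A=cv2.resize(S["color"][145:265,230:390],None,fx=5,fy=5,interpolation=cv2.INTER_CUBIC)[:,:]
B=cv2.resize(D["color"][155:325,205:345],None,fx=4,fy=4,interpolation=cv2.INTER_CUBIC)
A=cv2.resize(S["color"][148:268,235:328],None,fx=4.2,fy=4.2,interpolation=cv2.INTER_CUBIC)
B=cv2.resize(D["color"][160:280,210:305+25],None,fx=3.3,fy=3.3,interpolation=cv2.INTER_CUBIC)
H=504;B=cv2.copyMakeBorder(B,0,H-B.shape[0],0,0,0)
I=np.hstack([A,B]);print(A.shape,I.shape);cv2.imwrite("pics/z.png",I)
E
```

```text
start (array([640.3432    , 177.2197794 , 110.62547763]), [np.float64(0.055421219484414204), np.float64(0.0554212194844531)])
rel (array([684.40630396,  64.2792109 , 108.34913572]), [np.float64(0.21809602997063637), np.float64(0.2180960299703341)])
c1 (array([598.937783  ,   5.75500799, 201.76531897]), [np.float64(5.720955844481255), np.float64(5.720955844481197)])
c2 (array([545.71435458, 157.81456013, 213.11822712]), [np.float64(3.60813003017554), np.float64(3.608130030175533)])
(504, 391, 3) (504, 787, 3)
```

View pics/z.png

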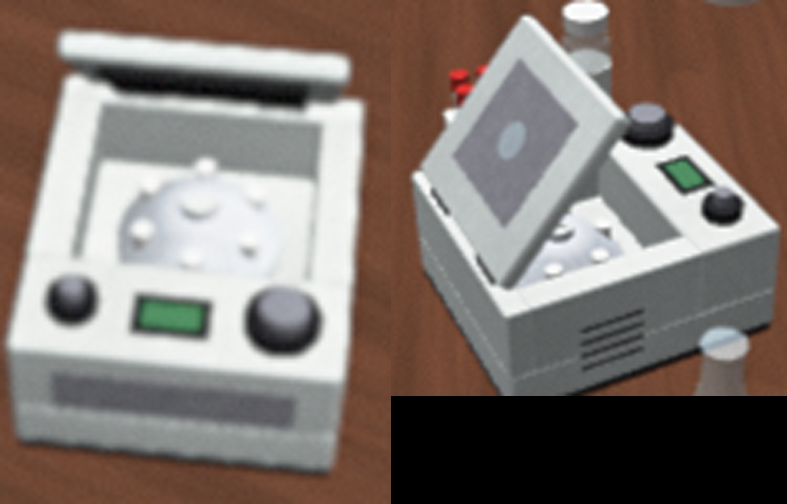

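The left half (scene) shows the cap tops at zoom (285,308) for start and (73,290) for release, with the lid's outer edge from (62,36) to (348,57). The right half (side) shows start at (648,116), release at (722,198), and the lid's outer free corners at (528,18) and (626,120).

Run:
```python
import pickle
from h import *
d=pickle.load(open("d0.pkl","rb"));S,D=d["scene"],d["side"]
P={}
for n,a,b in(("start",(302.9,221.3),(287.9,195.2)),("rel",(252.4,217),(310.3,220)),("c1",(249.8,156.4),(281.2,196.4)),("c2",(317.9,161.6),(251.5,165.5))):
    P[n],e=tri(ray(S,a),ray(D,b));print(n,P[n].round(1),round(e[0],1))
s,r=P["start"],P["rel"]
y=(s-r)[:2];print("key dist",np.hypot(*y),"edge",np.linalg.norm(P["c1"]-P["c2"]))
y/=np.hypot(*y);x=np.array([y[1],-y[0]]);yaw=np.arctan2(x[1],x[0])
o=s[:2]-78*x-58*y;h=o-100*x
e=(P["c1"]+P["c2"])/2;q=[(e[:2]-h)@x,(e[:2]-h)@y,e[2]-103]
print("yaw",yaw,"origin",o,"hinge",h,"edge local",q,"len",np.hypot(q[0],q[2]),"lid",np.arctan2(q[2],q[0])-np.arctan2(14,148))
for n,s0 in(("flask",((205,222),(311,305))),):pass
print("flask foot~",plane(ray(S,(207,215)),0),plane(ray(D,(310,300)),0))
print("jar foot~",plane(ray(S,(368,265)),0),"rack",plane(ray(S,(353,225)),20),"flask top",plane(ray(S,(202,184)),122),"jar top",plane(ray(S,(375,234)),130),"racktop",plane(ray(S,(357,201)),102))
from plant import robot
from scipy.spatial.transform import Rotation as R
ob=robot.get_obs();print(R.from_rotvec(ob["orientation"]).as_matrix().round(3))
```

```text
start [639.3 175.4 117.9] 0.7
rel [683.3  64.6 114.5] 0.2
c1 [606.3  13.5 221.2] 2.1
c2 [545.5 158.6 221.8] 2.7
key dist 119.26993656484353 edge 157.22457733845138
yaw 0.37795730325971655 origin [588.22371476  92.74702948] hinge [495.2816772   55.84475781] edge local [np.float64(86.07476652248758), np.float64(-1.686242479577879), np.float64(118.49263447573327)] len 146.45603386989723 lid 0.8482476524718462
flask foot~ [660.0929698  -97.62333061   0.        ] [665.51275238 -87.98869618   0.        ]
jar foot~ [595.9704082 344.5215508   0.       ] rack [512.15244422 267.03281493  20.        ] flask top [659.00660234 -96.70360235 122.        ] jar top [600.30256855 337.56780653 130.        ] racktop [502.15658077 260.09094176 102.        ]
[[ 0.913  0.408 -0.001]
 [ 0.408 -0.913  0.002]
 [-0.    -0.002 -1.   ]]
```

The measurements agree with the text: keys 119 mm apart (120 expected), lid edge 146 mm from the hinge (148.7), yaw 0.378 rad, lid about 0.85 rad. I'll go above the robot side of the lid with the fingers shut.

>>> {"method": "drive_tool", "body": {
  "steps": [
    [0.03,-0.03,-0.035,0,0,0],
    [0.06,-0.06,-0.07,0,0,0],
    [0.09,-0.09,-0.07,0,0,0.0134],
    [0.12,-0.115,-0.07,0,0,0.0134],
    [0.15,-0.143,-0.07,0,0,0.0134],
    [0.18,-0.172,-0.07,0,0,0.0134],
    [0.21,-0.2,-0.07,0,0,0.0134],
    [0.23,-0.22,-0.07,0,0,0.0134],
    [0.25,-0.24,-0.07,0,0,0.0134],
    [0.26,-0.248,-0.07,0,0,0.0134],
    [0.26,-0.248,-0.07,0,0,0.0134]
  ],
  "claw": 0
}}

```text
t: 1.02
position: [403.1, -256.4, 301.3]
orientation: [-3.081, -0.603, -0.002]
wrist_force: [0.4, -0.6, -0.3]
opening: -0.3
```

>>> {"method": "drive_tool", "body": {
  "steps": [
    [0.028,-0.029,0,0,0,0],
    [0.056,-0.058,0,0,0,0],
    [0.084,-0.087,0,0,0,0],
    [0.112,-0.116,0,0,0,0],
    [0.14,-0.145,0,0,0,0],
    [0.168,-0.174,0,0,0,0],
    [0.196,-0.203,0,0,0,0],
    [0.224,-0.232,0,0,0,0],
    [0.24,-0.25,0,0,0,0],
    [0.247,-0.257,0,0,0,0],
    [0.247,-0.257,0,0,0,0],
    [0.247,-0.257,0,0,0,0]
  ]
}}

```text
t: 2.02
position: [536.0, 66.3, 300.8]
orientation: [3.085, 0.586, -0.003]
wrist_force: [0.1, -1.4, -0.3]
opening: -0.0
```

Run:
```python
from plant import robot, imaging
import cv2,pickle
o=robot.get_obs();s=imaging.snapshot("wrist");pickle.dump((o,s),open("w1.pkl","wb"))
cv2.imwrite("pics/w1.png",s["color"]);print(o["t"],o["position"],o["orientation"],s["T_tool_cam"])
```

```text
2.0167 [536.01117152  66.33009986 300.75691673] [ 3.08456617e+00  5.85601494e-01 -2.71869210e-03] [[-5.37624113e-04 -9.63827525e-01 -2.66526194e-01  6.59307676e+01]
 [ 9.99999855e-01 -5.17459282e-04 -1.45886358e-04 -4.19910455e-01]
 [ 2.69283410e-06 -2.66526234e-01  9.63827664e-01 -1.44046383e+02]
 [ 0.00000000e+00  0.00000000e+00  0.00000000e+00  1.00000000e+00]]
```

View pics/w1.png

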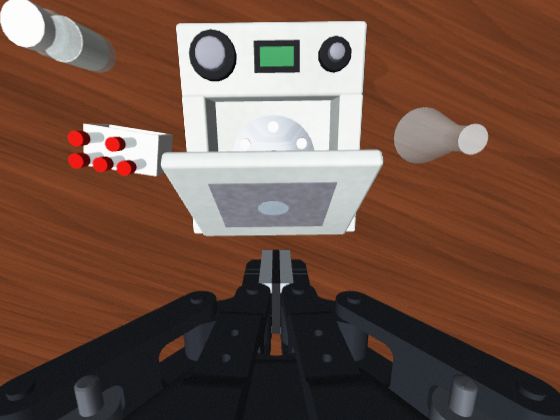

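The wrist view shows start's cap at (211,52), release at (337,50), the outer face's free-edge corners at about (166,166) and (380,163), and the fingertips ending at about (276,250). I'll check the fit.

Run:
```python
import pickle
from h import *
from scipy.spatial.transform import Rotation as R
o,w=pickle.load(open("w1.pkl","rb"))
T=np.eye(4);T[:3,:3]=R.from_rotvec(o["orientation"]).as_matrix();T[:3,3]=o["position"];tx=T[:3,0].copy();T=T@w["T_tool_cam"]
s=plane(ray(w,(211,52),T),123);r=plane(ray(w,(337,50),T),123)
d=pickle.load(open("d0.pkl","rb"))
print(s,r,"dist",np.linalg.norm(s-r))
for n,px,sp in(("start",(211,52),(302.9,221.3)),("rel",(337,50),(252.4,217)),):print(n,tri(ray(w,px,T),ray(d["scene"],sp)))
y=(s-r)[:2];y/=np.hypot(*y);x=np.array([y[1],-y[0]]);ox=s[:2]-78*x-58*y;h=ox-100*x
print("yaw",np.arctan2(x[1],x[0]),"hinge",h,"toolyaw",np.arctan2(tx[1],tx[0]))
for th in(.75,.8,.85,.9,.95):
  P=[]
  for yy in(80,-80):
    u=148*np.cos(th)-14*np.sin(th);z=103+148*np.sin(th)+14*np.cos(th);P.append(np.r_[h+u*x+yy*y,z])
  print(th,proj(w,P,T).round(0).tolist(),proj(d["side"],P).round(0).tolist())
rel=o["position"][:2]-h;print("tcp local",rel@x,rel@y)
```

```text
[638.29032824 172.15897741 123.        ] [683.3666206   62.31724961 123.        ] dist 118.73111344261679
start (array([638.53459574, 174.53848779, 117.03353102]), [np.float64(1.0063719235500996), np.float64(1.0063719235499595)])
rel (array([684.52409292,  63.42418012, 115.95613423]), [np.float64(1.8542221482346128), np.float64(1.854222148234652)])
yaw 0.38941817088509595 hinge [495.6368813   50.92369345] toolyaw 0.3752305926953382
0.75 [[163.0, 143.0], [384.0, 140.0]] [[255.0, 167.0], [285.0, 198.0]]
0.8 [[162.0, 152.0], [385.0, 149.0]] [[253.0, 165.0], [283.0, 197.0]]
0.85 [[161.0, 161.0], [387.0, 157.0]] [[251.0, 164.0], [281.0, 196.0]]
0.9 [[160.0, 170.0], [388.0, 167.0]] [[248.0, 163.0], [278.0, 195.0]]
0.95 [[159.0, 180.0], [389.0, 177.0]] [[246.0, 162.0], [275.0, 194.0]]
tcp local 43.20051692836775 -1.075177403189368
```

The wrist fit agrees to about 3–5 mm, with the lid at about 0.86 rad. Next I push along the arc, starting slowly.

>>> {"method": "drive_tool", "body": {
  "steps": [
    [0,0,0.03,0,0,0],
    [0,0,0.06,0,0,0],
    [0,0,0.075,0,0,0],
    [0.006,0,0.087,0,0,0],
    [0.0124,0,0.0985,0,0,0],
    [0.02,0,0.104,0,0,0],
    [0.027,0,0.11,0,0,0],
    [0.0355,0,0.119,0,0,0],
    [0.043,0,0.128,0,0,0],
    [0.049,0,0.138,0,0,0],
    [0.049,0,0.138,0,0,0]
  ],
  "claw": 0
}}

```text
t: 2.98
position: [582.8, 88.0, 161.4]
orientation: [-3.084, -0.591, -0.0]
wrist_force: [0.3, 0.4, -0.3]
opening: 0.0
```

Run:
```python
from plant import robot, imaging
import cv2,pickle,numpy as np
o=robot.get_obs();s=imaging.snapshot("wrist")
t=imaging.snapshot("side")
cv2.imwrite("pics/w2.png",np.hstack([cv2.resize(s["color"],(400,300)),cv2.resize(t["color"][140:290,190:350],(320,300))]))
print(o["t"],o["position"],o["wrist_force"])
```

```text
2.9833 [582.77078961  88.0414759  161.40821668] [ 0.28993447  0.36795134 -0.34508296]
```

View pics/w2.png

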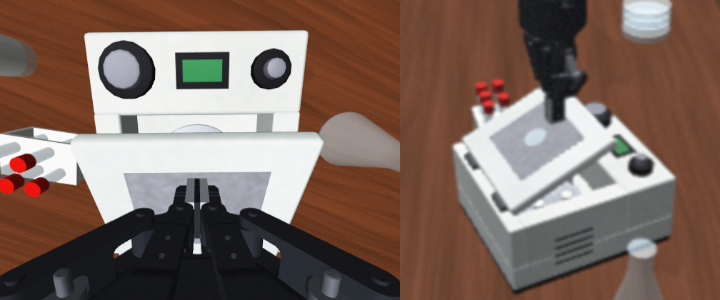

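The left half shows the fingertips on the lid's outer face at about (197,195). The right half shows the lid tilted, about half shut, with the tip on its outside at (552,118). I'll carry on down.

>>> {"method": "drive_tool", "body": {
  "steps": [
    [0.003,0,0.005,0,0,0],
    [0.0055,0,0.0105,0,0,0],
    [0.0076,0,0.016,0,0,0],
    [0.0097,0,0.0216,0,0,0],
    [0.0112,0,0.027,0,0,0],
    [0.0128,0,0.033,0,0,0],
    [0.014,0,0.038,0,0,0],
    [0.0145,0,0.042,0,0,0],
    [0.0145,0,0.045,0,0,0],
    [0.0145,0,0.045,0,0,0]
  ]
}}

```text
t: 3.92
position: [594.3, 91.8, 117.3]
orientation: [3.085, 0.589, -0.004]
wrist_force: [-0.1, 0.1, -0.0]
opening: -0.2
```

>>> {"method": "drive_tool", "body": {
  "steps": [
    [0,0,0.001,0,0,0],
    [0,0,0.002,0,0,0],
    [0,0,0.002,0,0,0]
  ]
}}

```text
t: 4.17
position: [594.2, 91.6, 117.1]
orientation: [3.085, 0.589, -0.003]
wrist_force: [-2.6, 0.8, 6.3]
opening: -0.2
```

>>> {"method": "drive_tool", "body": {
  "steps": [
    [0,0,0.001,0,0,0],
    [0,0,0.002,0,0,0],
    [0,0,0.002,0,0,0]
  ]
}}

```text
t: 4.42
position: [594.2, 91.5, 117.0]
orientation: [3.085, 0.589, -0.002]
wrist_force: [-4.1, -1.4, 15.9]
opening: 0.0
```

The lid stopped hard at 117 mm with 16 N, which is the shut height. I'll lift and go beside the start key for a close look.

>>> {"method": "drive_tool", "body": {
  "steps": [
    [0,0,-0.02,0,0,0],
    [0,0,-0.05,0,0,0],
    [0.015,-0.02,-0.056,0,0,0],
    [0.03,-0.04,-0.056,0,0,0],
    [0.045,-0.055,-0.056,0,0,0],
    [0.05,-0.06,-0.056,0,0,0],
    [0.05,-0.06,-0.056,0,0,0],
    [0.05,-0.06,-0.056,0,0,0]
  ]
}}

```text
t: 5.08
position: [618.7, 164.9, 169.5]
orientation: [3.084, 0.589, -0.004]
wrist_force: [0.5, -0.5, -0.0]
opening: 0.3
```

Run:
```python
from plant import robot, imaging
import cv2,pickle,numpy as np
o=robot.get_obs();s=imaging.snapshot("wrist");pickle.dump((o,s),open("w3.pkl","wb"))
t=imaging.snapshot("side")
cv2.imwrite("pics/w3.png",np.hstack([s["color"],cv2.resize(t["color"][140:290,190:350],(240,420))]))
print(o["t"],o["position"],o["wrist_force"])
```

```text
5.0833 [618.7258307  164.88830893 169.53843442] [ 0.52943314 -0.52941075 -0.04369242]
```

View pics/w3.png

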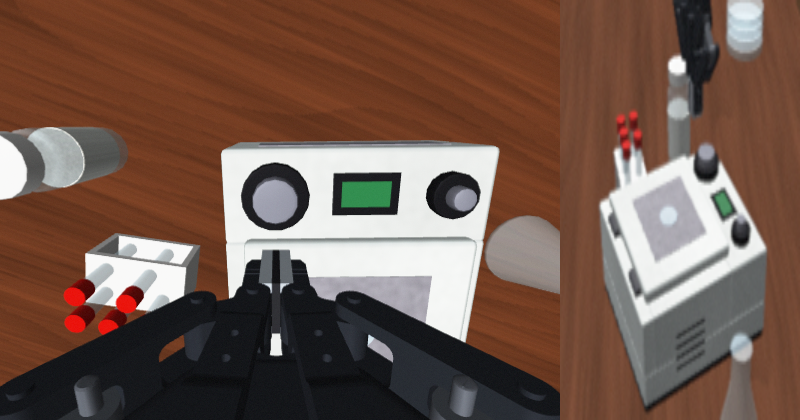

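The lid is level and shut in both halves. In the wrist view the start cap is centred at (276,200), with the fingertips at (276,252). I'll cast that to the key's height.

Run:
```python
import pickle
from h import *
from scipy.spatial.transform import Rotation as R
M=lambda f:pickle.load(open(f,"rb"))
def TT(o,w):
    T=np.eye(4);T[:3,:3]=R.from_rotvec(o["orientation"]).as_matrix();T[:3,3]=o["position"];return T,T@w["T_tool_cam"]
o,w=M("w3.pkl");T,C=TT(o,w);o1,w1=M("w1.pkl");_,C1=TT(o1,w1)
for z in(123,118):
    s=plane(ray(w,(276,200),C),z);print(z,s,"tool shift",T[:3,:3].T@(s-o["position"]))
print(tri(ray(w,(276,200),C),ray(w1,(211,52),C1)))
```

```text
123 [638.65033157 172.90416225 123.        ] tool shift [21.60866986 -0.18220415 46.4768513 ]
118 [637.55999138 172.45751069 118.        ] tool shift [20.44471881 -0.17587389 51.4802019 ]
(array([638.39945119, 172.66402065, 121.39419305]), [np.float64(0.13801728831095217), np.float64(0.13801728831101548)])
```

Key top at (638.4, 172.7, 121.4), consistent with the text. I'll move over it and press in stages.

>>> {"method": "drive_tool", "body": {
  "steps": [
    [0.01,0,0,0,0,0],
    [0.021,0,0,0,0,0],
    [0.021,0,0.02,0,0,0],
    [0.021,0,0.036,0,0,0],
    [0.021,0,0.042,0,0,0],
    [0.021,0,0.046,0,0,0],
    [0.021,0,0.048,0,0,0],
    [0.021,0,0.05,0,0,0],
    [0.021,0,0.05,0,0,0]
  ]
}}

```text
t: 5.93
position: [639.3, 173.4, 121.1]
orientation: [3.085, 0.589, 0.001]
wrist_force: [-0.0, -1.5, 2.4]
opening: -0.2
```

>>> {"method": "drive_tool", "body": {
  "steps": [
    [0,0,0.001,0,0,0],
    [0,0,0.002,0,0,0],
    [0,0,0.003,0,0,0],
    [0,0,0.003,0,0,0]
  ]
}}

```text
t: 6.27
position: [639.6, 173.9, 117.9]
orientation: [3.085, 0.589, 0.003]
wrist_force: [-0.5, -2.3, 2.4]
opening: -0.1
```

>>> {"method": "drive_tool", "body": {
  "steps": [
    [0,0,0.001,0,0,0],
    [0,0,0.002,0,0,0],
    [0,0,0.003,0,0,0],
    [0,0,0.003,0,0,0]
  ]
}}

```text
t: 6.6
position: [639.7, 173.9, 117.0]
orientation: [3.085, 0.589, 0.003]
wrist_force: [-2.4, -3.6, 11.6]
opening: 0.2
```

The key bottomed at 117.0 mm (123 − 6) with 11.6 N. I'll let it up and retreat.

>>> {"method": "drive_tool", "body": {
  "steps": [
    [0,0,-0.006,0,0,0],
    [0,0,-0.016,0,0,0],
    [0,0,-0.04,0,0,0],
    [0,0,-0.07,0,0,0],
    [-0.02,0,-0.1,0,0,0],
    [-0.06,0,-0.13,0,0,0],
    [-0.1,0,-0.16,0,0,0],
    [-0.1,0,-0.17,0,0,0],
    [-0.1,0,-0.17,0,0,0],
    [-0.1,0,-0.17,0,0,0]
  ]
}}

```text
t: 7.43
position: [546.0, 138.4, 285.9]
orientation: [-3.084, -0.591, -0.006]
wrist_force: [0.7, 0.2, 0.5]
opening: -0.2
```

Run:
```python
from plant import robot, imaging
import cv2,pickle,numpy as np
from h import *
from scipy.spatial.transform import Rotation as R
o=robot.get_obs();s=imaging.snapshot("wrist")
t=imaging.snapshot("side");pickle.dump((o,s),open("w4.pkl","wb"))
cv2.imwrite("pics/w4.png",np.hstack([s["color"],cv2.resize(t["color"][140:320,190:350],(240,270)).copy() if 0 else cv2.resize(t["color"][150:318,205:301+34],(240,420))]))
print(o["t"],o["position"],o["wrist_force"],np.abs(o["qd"]).max())
```

```text
7.4333 [545.97415346 138.4126089  285.94398674] [0.72439926 0.19157406 0.47756046] 0.05745524301692704
```

View pics/w4.png

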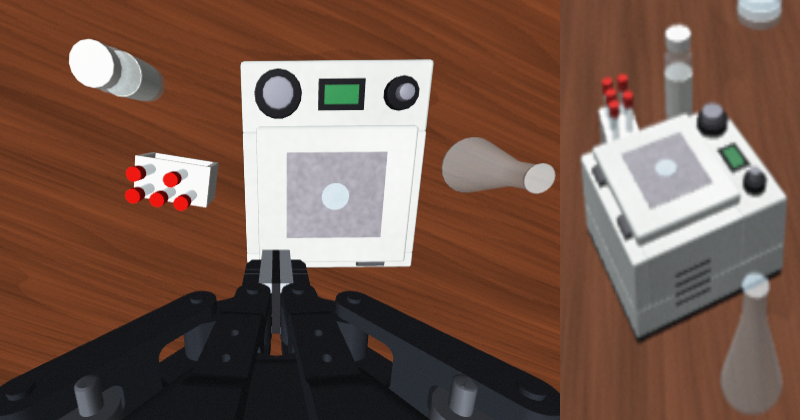

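The lid lies flat and square, the start key at (278,92) stands up again, and the flask, jar and rack are upright and in place. The arm is clear.

```bash
python3 -c "
from plant import robot
print(robot.close_job())"
```

```text
the job is handed in; nothing more can be done
None
```

The lid is fully shut and the start key has been pressed all the way down and released, in that order. I handed the job in at about 7.5 s with the arm clear of everything.

- **Lid:** I pushed it down from its outer face with the closed fingertips, starting from about 0.86 rad open. It stopped hard at a TCP height of 117.0 mm, which is the shut height, with about 16 N on the wrist.
- **Start key:** It bottomed at 117.0 mm, which is 123 mm less 6 mm of travel, at 11.6 N.
- **Last pictures:** They show the lid level and the start key standing up again. The flask, jar and rack are upright and look where they were, judged by eye rather than measured. The small key was not touched.
- **Disagreement:** My first two-view estimate put the key tops at about 114–118 mm rather than 123 mm. The close wrist views gave 121.4 mm, and the contact heights agreed with the text. Key positions from the different views agreed to within about 3 mm.

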